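# Load a dilution series into the sampler rack, weakest first

## Task

The four capped tubes in the white bench rack are a dilution series: the strongest stands next to the rack's label tab, each one further along is weaker. Move all four into the grey sampler rack in reverse order, so that the sample changer meets the weakest first and nothing is carried over: the weakest goes into the well next to the pull handle, the strongest into the well farthest from it, the other two in between. Leave each tube standing upright, right down in its well, and do not knock over or push away the flask and the beaker beside the racks.

Things in the scene. Friction and masses are not known exactly. Their poses are not given: they have to be found in the camera images.
- bench_rack: White two-tier plastic tube rack, fixed, 52 x 164 x 60 mm tall; four 32 mm holes in a row along its own y at +60, +20, -20, -60 mm (x = 0), each holding a tube at the start, tip 6 mm above the worktop. Past its +y end a flat black-framed blank label tab (40 mm wide) sticks out 19 mm, level with the top: the strong end of the series. Origin: on the worktop under the row's middle, z up.
- sampler_rack: Grey sampler rack, a solid block, fixed, 52 x 164 x 60 mm tall; four empty wells, 32 mm wide and 54 mm deep, in a row along its own y at +60, +20, -20, -60 mm (x = 0). Past its +y end a steel bow pull handle sticks out 20 mm. A tube standing in a well has its tip 6 mm and its top 120 mm above the worktop. Origin: on the worktop under the row's middle, z up.
- tube_1: Upright clear 50 ml tube, conical foot, blue screw cap: 114 mm tall, body 28 mm, cap 34 mm wide and 12 mm high, 50 g. All four look alike and are known by their start: this one next to the label tab (strongest). Origin: tip of the cone; z up the tube. Grip the cap from above, fingers on the rack's long sides (next cap 6 mm away). The cone centres itself from several mm off; 2 mm play in a hole.
- tube_2: Tube like tube_1, starting in the bench rack's second hole from the label tab (own y = +20 mm). Carry tubes no higher than it takes to clear the others: over the bench hang two pull-cord grips, lower ends 0.60 m up at x 0.42, y 0.19 and 0.54 m up at x 0.41, y -0.47; far left stands a burette 0.52 m tall at x 0.49, y 0.56.
- tube_3: Tube like tube_1, starting in the bench rack's third hole from the label tab (own y = -20 mm).
- tube_4: Tube like tube_1, starting in the bench rack's hole farthest from the label tab (own y = -60 mm): the weakest.
- flask: Bystander: conical glass flask, 63 mm wide at the foot and 104 mm tall, on the worktop to the right of the racks. Origin: centre of its underside. Not to be disturbed.
- beaker: Bystander: clear straight beaker, 58 mm wide and 58 mm tall, on the worktop beyond the racks. Origin: centre of its underside. Not to be disturbed.

How it is judged:
By the outcome, as a careful person would: the job done as asked, in the order asked, and still so for the second after the job is handed in, with the robot touching nothing.
It also fails if it takes over 104 s, if anything falls off the work surface, if the arm or the gripper's body presses on something with over 40 N, if the wrist force passes 120 N, or if a joint passes its speed limit or range.

## Robot

A 6-joint arm with a two-finger parallel gripper is mounted at the origin on a cart in front of the work surface, level with it; the furniture and walls round the work are solid. World frame = base frame: x ahead of the robot, y to its left, z up, the work surface at z = 0. Lengths are in m, angles in rad, forces in N, time in s.
With the tool pointing down it reaches from about 0.35 to 0.875 m from the base axis. Payload 4.2 kg.
Tool frame: the origin (TCP) lies on the centre line of the jaws, within the pads' length; the fingertips stand 8 mm ahead of it and the grasp point (between the pads) lies 11 mm behind it; z points along the fingers, y is the line along which they close (so a half turn about z gives the same grasp; the last joint's range is limited). The gripper opens to 87 mm and grips with 3 to 60 N. Pads are 19 mm wide; open, the fingers measure 117 mm over their backs; the gripper's body (75 mm by 190 mm) begins 51 mm behind the grasp point.
Start: joints at [1.502, 0.385, 0.008, 0, -1.194, -0.259], TCP at [0.201, 0.592, 0.231] pointing down, gripper open.
Joint ranges: [-3.14, 3.14], [-1.21, 2.06], [-1.07, 1.41], [-3.16, 2.05], [-2.99, -0.16], [-3.1, 3.1]. Speed limits (rad/s): [2.79, 2.79, 3.14, 3.14, 3.14, 3.14].

## Interface

Orientations are given as a rotation vector (axis times angle).
In Python, from station import telemetry, eyes, sign_off gives the robot as it stands. The module is installed in compiled form; this text tells all that it offers.
- The arm moves only by the tool play_rows, never from a script. Its argument "targets" is a list of rows, each a list of 2 entries, a list of its own where there are three numbers: the shift along the tool's x, y, z in mm, then the turn about the tool's z in degrees. In form: [[[tx, ty, tz], twist], ...]. A call has 1 to 10 rows; each row is the pose to reach, as a shift and turn from the pose commanded when the call began, along the tool's axes at that moment; what a row does not reach only later rows make up. A row lasts 1/10 s, in which the tool goes at most 50 mm and 8.59 degrees, less where a joint would pass 70% of its speed; a pose out of reach is approached as far as the arm can. A call with a gripper value outside its range is refused whole. "claw" is the closure, from -1 (fully open) to 1 (shut), set as the call begins (left out, the last holds). The fingers move at their own pace and stop on an object; "force" is the grip in N (left out, the last holds). Time passes only in rows, so rows that repeat a pose let the fingers close. It gives the time, the measured TCP pose, the force, the opening and the grip force at its end, in the units of the state.
- telemetry.state(): the state, without advancing time (a new reading comes with each control period).
- eyes.capture(name): name is "scene" or "top"; returns a dict with "color" (480x640x3 uint8, red, green, blue), "depth" (480x640 float32, m along the optical axis (not along the pixel's ray), 0 where there is no reading), "fov_y" (degrees; the focal length in pixels is half the picture's height over the tangent of half this angle, whatever the lens; pixels are square), "cx", "cy" (the principal point, pixels), "R" (3x3) and "t" (3): a world point X has camera coordinates R X + t. Camera axes: x right, y down, z forward; pixel columns grow to the right and rows downward; lengths in m; the calibration is good to about 2 mm. A picture is of the moment at which its call begins.
- sign_off(): hands the job in; it is judged then, once.
Trained networks look in the newest picture that a camera, given by its name, has taken for a name from the list of things; names that differ only in an ending like _2 or _b are one class to them, and where a whole thing is asked for, a point or a joint stands for the part that bears it (a point fixed in the world has none). Each returns a list of dicts, best first, with "score" (0 to 1); they miss things now and then, are a little off and sometimes report something else, mostly with a low value. They report only what shows in the picture. A call takes as long as a camera call.
- eyes.boxes_of(camera, query): "location" ([column, row] in pixels, amid what is visible of it).
- eyes.tip_of(camera, query): "location" ([column, row] in pixels: a listed point, or the origin of a listed thing).
The state is a dict: "clock": time; "qpos": joint angles; "joint_vel": joint speeds; "effort": joint torques, N m; "tool_pos": TCP position; "tool_rot": TCP orientation; "ft_force": force on the tool from outside, world axes, zero at the start; "moment": the same for the moment, N m; "opening": finger opening in m; "finger_force": force on a finger pad.
Only numpy, scipy, OpenCV 4.12 (cv2) and the standard library are available. Lean on these libraries where they do the work, as an engineer would, in place of code of your own. Each camera call takes 0.05 s, during which the arm holds its last target. There are 200 camera calls.

## Working session

There is one attempt and no reset: what is moved stays moved. The work goes in short steps, Python scripts to look and compute and a tool call to move; the robot and the scene stay as the last step left them, time stands still between calls to the robot, and variables do not carry over. Pictures are saved under pics/ and viewed, at most 14 in all, crops included, and the job is handed in when it is done.

Besides the shell and the picture viewer there is one more tool, called after ">>>" in YAML: its name, and indented under it one key for each argument. play_rows: Moves the arm, as the interface text tells. Its arguments: {"type":"object","properties":{"targets":{"type":"array","items":{"type":"array"}},"claw":{"type":"number"},"force":{"type":"number"}},"required":["targets"]}

```bash
mkdir -p pics; cat > h.py <<'E'
import numpy as np, cv2, json
from station import telemetry, eyes, sign_off
def f(c): return 240/np.tan(np.radians(c["fov_y"])/2)
def px2w(c,u,v,z=None,d=None):
    r=np.array([(u-c["cx"])/f(c),(v-c["cy"])/f(c),1.]); R=np.array(c["R"]);t=np.array(c["t"])
    o=-R.T@t; w=R.T@r
    return o+w*(d if d is not None else (z-o[2])/w[2])
def cloud(c):
    v,u=np.mgrid[:480,:640]; d=c["depth"]
    P=np.stack([(u-c["cx"])/f(c)*d,(v-c["cy"])/f(c)*d,d],-1)-np.array(c["t"])
    return P@np.array(c["R"])
def save(c,n): cv2.imwrite(n,c["color"][:,:,::-1])
E
python3 - <<'E'
from h import *
s=telemetry.state(); print({k:np.round(v,3).tolist() for k,v in s.items()})
for n in("scene","top"):
    c=eyes.capture(n); save(c,f"pics/{n}0.png"); np.save(f"{n}.npy",c,allow_pickle=True)
    print(n,c["fov_y"],c["cx"],c["cy"],np.round(-np.array(c["R"]).T@c["t"],3),np.round(c["R"],2).tolist())
    for q in("bench_rack","sampler_rack","tube_1","flask","beaker"):
        for r in eyes.boxes_of(n,q)[:5]:
            u,v=r["location"]; d=c["depth"][int(v),int(u)]
            print(q,np.round([u,v],1),round(r["score"],2),np.round(px2w(c,u,v,d=d),3) if d>0 else None)
E
```

```text
{'clock': 0.0, 'qpos': [1.502, 0.386, 0.007, -0.0, -1.194, -0.259], 'joint_vel': [-0.001, -0.002, 0.001, -0.001, 0.001, -0.0], 'effort': [-0.0, -39.066, 18.74, 4.22, 0.011, -0.0], 'tool_pos': [0.201, 0.591, 0.229], 'tool_rot': [3.097, -0.513, -0.0], 'ft_force': [-0.186, 0.196, -0.585], 'moment': [0.001, 0.017, -0.016], 'finger_force': 0.0, 'opening': 0.087}
scene 43.27053883482358 319.7176606190461 250.46211249173894 [ 0.135 -0.909  0.709] [[0.85, -0.53, -0.02], [-0.34, -0.53, -0.77], [0.4, 0.66, -0.63]]
bench_rack [267.1 225.3] 0.81 [ 0.51  -0.103  0.047]
bench_rack [410.  357.9] 0.7 [ 0.531 -0.492  0.05 ]
tube_1 [257.5 194.9] 0.89 [ 0.5   -0.095  0.113]
tube_1 [255.6 165.6] 0.77 [ 0.538 -0.014  0.119]
tube_1 [256.  175.2] 0.72 [ 0.525 -0.042  0.117]
tube_1 [256.7 154.2] 0.54 [0.561 0.025 0.117]
tube_1 [350.7 201.3] 0.47 [ 0.677 -0.128  0.052]
flask [410.8 358.5] 0.71 [ 0.532 -0.492  0.048]
beaker [352.3 202. ] 0.93 [ 0.683 -0.124  0.045]
top 52.29176709345684 316.2694355404224 238.74470809076183 [ 0.22  -0.093  0.888] [[-0.41, -0.91, -0.01], [-0.84, 0.38, -0.4], [0.37, -0.15, -0.92]]
bench_rack [215.7 303.2] 0.76 [ 0.513 -0.02   0.06 ]
sampler_rack [369.  263.5] 0.93 [ 0.481 -0.308  0.021]
tube_1 [245.  283.9] 0.98 [ 0.504 -0.081  0.117]
tube_1 [175.1 281.9] 0.82 [0.554 0.024 0.12 ]
tube_1 [199.9 284.3] 0.77 [ 0.534 -0.012  0.117]
tube_1 [222.  283.9] 0.7 [ 0.518 -0.046  0.122]
tube_1 [226.4 209.7] 0.64 [ 0.691 -0.1    0.037]
flask [434.7 200.8] 0.6 [ 0.532 -0.469  0.059]
flask [227.2 209.8] 0.54 [ 0.69  -0.101  0.037]
```

View pics/scene0.png

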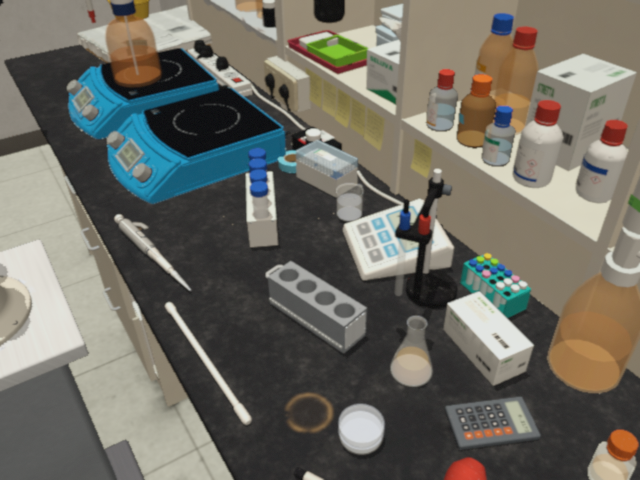

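View pics/top0.png

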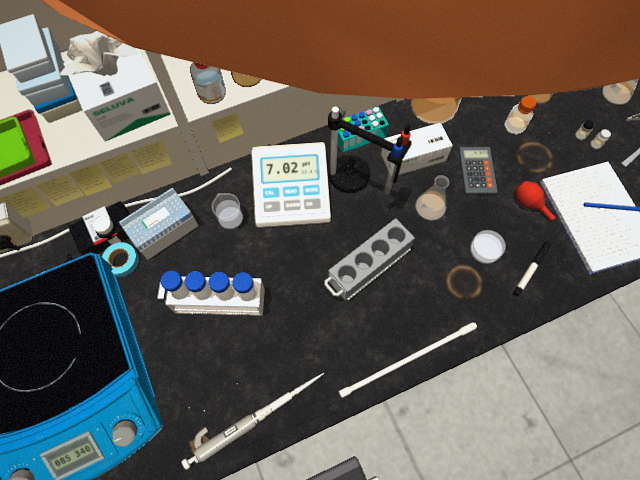

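The scene shows four blue caps at (257,155–190), with the label tab at the rack's far end, top view (162,291). The grey rack's handle is at top view (335,287), facing the bench rack. An electrode stand stands behind the grey rack at top (350,150).

```bash
cat > m.py <<'E'
from h import *
res={}
for n in("top","scene"):
    c=np.load(n+".npy",allow_pickle=True).item(); P=cloud(c); col=c["color"].astype(int); x,y,z=P[...,0],P[...,1],P[...,2]
    ok=c["depth"]>0
    blue=(col[...,2]>col[...,0]+60)&ok&(abs(x-.53)<.08)&(y>-.15)&(y<.08)&(z>.1)&(z<.14)
    top=blue&(z>.113)
    print(n,"captop z",np.round(np.percentile(z[top],[5,50,95]),4),top.sum())
    pts=P[top][:,:2].astype(np.float32)
    # kmeans 4
    _,lab,cen=cv2.kmeans(pts,4,None,(3,100,1e-6),10,cv2.KMEANS_PP_CENTERS)
    o=np.argsort(-cen[:,1])
    for i in o: 
        q=pts[lab[:,0]==i]; (cc,r)=cv2.minEnclosingCircle(q); print(' cap',np.round(cen[i],4),np.round(cc,4),round(r,4),len(q))
    for nm,(x0,x1,y0,y1) in dict(bench=(.42,.62,-.16,.12),samp=(.40,.60,-.42,-.2)).items():
        m=ok&(x>x0)&(x<x1)&(y>y0)&(y<y1)&(abs(z-.06)<.004)
        q=P[m][:,:2].astype(np.float32); rc=cv2.minAreaRect(q); print(nm,len(q),np.round(rc[0],4),np.round(rc[1],4),round(rc[2],2),np.round(np.median(z[m]),4))
        res[n,nm]=rc
    m=ok&(x>.3)&(x<.75)&(y>-.6)&(y<.15)&(z>.13)&(z<.5)
    q=P[m]; g=np.round(q/.03).astype(int)
    d={}
    for a,p in zip(map(tuple,g[:,:2]),q): d.setdefault(a,[]).append(p[2])
    print('tall',{(round(k[0]*.03,2),round(k[1]*.03,2)):round(float(max(v)),2) for k,v in sorted(d.items()) if len(v)>5})
    for nm,(x0,x1,y0,y1) in dict(flask=(.5,.6,-.53,-.43),beaker=(.65,.75,-.15,-.07)).items():
        m=ok&(x>x0)&(x<x1)&(y>y0)&(y<y1)&(z>.015); q=P[m]; print(nm,np.round(q.min(0),3),np.round(q.max(0),3))
E
python3 m.py
python3 - <<'E'
import cv2
a=cv2.imread('pics/top0.png')[190:320,140:440]; cv2.imwrite('pics/c1.png',cv2.resize(a,None,fx=2.6,fy=2.6,interpolation=2))
E
```

```text
top captop z [0.1167 0.1194 0.1216] 1264
 cap [0.5608 0.0295] [0.5612 0.0293] 0.0177 314
 cap [ 0.5434 -0.0063] [ 0.5447 -0.0064] 0.0173 317
 cap [ 0.5261 -0.0421] [ 0.5271 -0.042 ] 0.0173 313
 cap [ 0.5088 -0.0781] [ 0.5096 -0.0782] 0.0173 320
bench 1244 [ 0.5401 -0.0161] [0.1841 0.0536] 63.91 0.0595
samp 1553 [ 0.4847 -0.3114] [0.0533 0.1648] 15.08 0.0594
tall {(np.float64(0.57), np.float64(-0.42)): 0.2, (np.float64(0.57), np.float64(-0.39)): 0.24, (np.float64(0.6), np.float64(-0.42)): 0.24, (np.float64(0.6), np.float64(-0.39)): 0.24, (np.float64(0.63), np.float64(-0.39)): 0.2, (np.float64(0.63), np.float64(-0.36)): 0.2, (np.float64(0.66), np.float64(-0.36)): 0.2, (np.float64(0.66), np.float64(-0.33)): 0.2, (np.float64(0.69), np.float64(-0.36)): 0.2, (np.float64(0.69), np.float64(-0.33)): 0.22, (np.float64(0.72), np.float64(-0.36)): 0.2}
flask [ 0.517 -0.504  0.015] [ 0.573 -0.451  0.107]
beaker [ 0.65  -0.15   0.015] [ 0.72  -0.075  0.061]
scene captop z [0.1143 0.1187 0.1209] 687
 cap [0.5611 0.0261] [0.5638 0.029 ] 0.0188 164
 cap [ 0.5436 -0.0099] [ 0.5426 -0.009 ] 0.02 169
 ca
[... 288 characters left out ...]
at64(-0.39)): 0.24, (np.float64(0.6), np.float64(-0.42)): 0.24, (np.float64(0.6), np.float64(-0.39)): 0.24, (np.float64(0.63), np.float64(-0.39)): 0.2, (np.float64(0.63), np.float64(-0.36)): 0.2, (np.float64(0.66), np.float64(-0.36)): 0.2, (np.float64(0.66), np.float64(-0.33)): 0.19, (np.float64(0.69), np.float64(-0.36)): 0.2, (np.float64(0.69), np.float64(-0.33)): 0.22, (np.float64(0.72), np.float64(-0.6)): 0.16, (np.float64(0.72), np.float64(-0.57)): 0.14, (np.float64(0.72), np.float64(-0.36)): 0.2, (np.float64(0.75), np.float64(-0.6)): 0.31, (np.float64(0.75), np.float64(-0.57)): 0.16}
flask [ 0.516 -0.51   0.015] [ 0.569 -0.455  0.105]
beaker [ 0.651 -0.15   0.015] [ 0.721 -0.073  0.061]
```

View pics/c1.png

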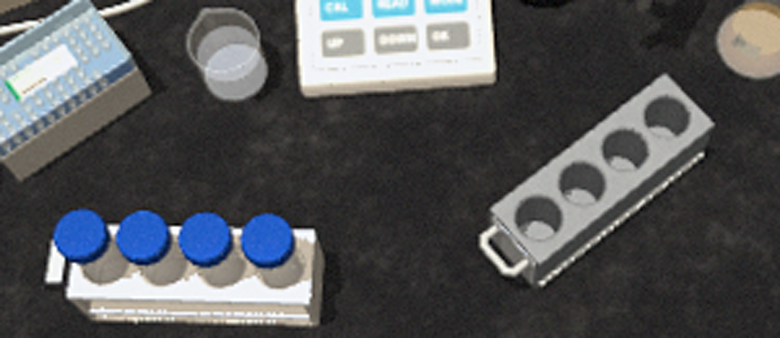

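The crop confirms it: the tab sits left of the caps at about (52,265), and the handle is at (500,250) with all wells empty. Next I check heights along the approach path.

```bash
python3 - <<'E'
from h import *
M={}
for n in("top","scene"):
    c=np.load(n+".npy",allow_pickle=True).item(); P=cloud(c)[c["depth"]>0]
    q=P[(P[:,0]>.05)&(P[:,0]<.75)&(P[:,1]>-.1)&(P[:,1]<.75)&(P[:,2]>-.1)]
    for p in q:
        k=(int(p[0]//.05),int(p[1]//.05)); M.setdefault(k,[]).append(p[2])
print('cols x',[round(.05*i,2) for i in range(1,15)])
for j in range(14,-3,-1): print(round(j*.05,2),[ (round(float(np.percentile(M[i,j],98)),2) if (i,j) in M else None) for i in range(1,15)])
E
```

```text
cols x [0.05, 0.1, 0.15, 0.2, 0.25, 0.3, 0.35, 0.4, 0.45, 0.5, 0.55, 0.6, 0.65, 0.7]
0.7 [None, None, None, None, 0.0, 0.0, 0.07, 0.09, 0.09, None, None, 0.09, 0.09, 0.07]
0.65 [None, None, None, None, 0.29, 0.06, 0.07, 0.09, 0.09, None, 0.09, 0.09, 0.09, 0.05]
0.6 [None, None, None, None, 0.3, 0.05, 0.08, 0.09, 0.09, None, 0.09, 0.09, 0.09, 0.07]
0.55 [None, None, None, None, 0.0, 0.05, 0.08, 0.2, 0.28, 0.28, 0.21, 0.09, 0.09, 0.06]
0.5 [None, None, None, None, 0.0, 0.06, 0.08, 0.3, 0.27, 0.28, 0.2, 0.09, 0.09, 0.04]
0.45 [None, None, None, None, 0.0, 0.04, 0.07, 0.09, 0.09, 0.09, 0.09, 0.09, 0.09, 0.03]
0.4 [None, None, None, None, 0.0, 0.0, 0.0, None, None, None, None, 0.09, 0.08, None]
0.35 [None, None, None, None, 0.0, 0.0, 0.07, 0.09, 0.09, 0.09, 0.09, 0.09, 0.09, 0.0]
0.3 [None, None, None, None, 0.0, 0.04, 0.07, 0.09, 0.09, 0.09, 0.09, 0.09, 0.09, 0.0]
0.25 [None, None, None, None, 0.0, 0.04, 0.08, 0.09, 0.09, 0.09, 0.09, 0.09, 0.09, 0.0]
0.2 [None, None, None, None, 0.0, 0.04, 0.07, 0.09, 0.09, 0.09, 0.09, 0.09, 0.09, 0.04]
0.15 [0.0, 0.0, -0.0, None, 0.0, 0.03, 0.07, 0.09, 0.09, 0.09, 0.09, 0.09, 0.09, 0.04]
0.1 [0.0, 0.0, -0.0, None, 0.02, 0.0, 0.06, 0.08, 0.09, 0.09, 0.09, 0.09, 0.09, 0.07]
0.05 [0.01, 0.0, -0.0, None, 0.03, 0.02, 0.0, 0.0, 0.0, 0.06, 0.06, 0.0, 0.07, 0.07]
0.0 [0.03, 0.0, -0.0, None, 0.02, 0.03, 0.0, 0.0, 0.0, 0.12, 0.12, 0.0, 0.07, 0.07]
-0.05 [0.04, 0.0, -0.0, None, 0.0, 0.02, 0.0, 0.0, 0.02, 0.12, 0.12, 0.0, 0.06, 0.07]
-0.1 [0.01, 0.0, -0.0, None, 0.0, 0.8, 0.79, 0.0, 0.12, 0.12, 0.0, 0.0, 0.06, 0.06]
```

```bash
python3 - <<'E'
from h import *
A=[]
for n in("top","scene"):
    c=np.load(n+".npy",allow_pickle=True).item(); P=cloud(c)[c["depth"]>0]
    A.append(P[(P[:,0]>.52)&(P[:,0]<.68)&(P[:,1]>-.47)&(P[:,1]<-.28)&(P[:,2]>.12)&(P[:,2]<.4)])
P=np.vstack(A); print(P.min(0),P.max(0),len(P))
C=np.array([.4849,-.3114]); u=np.array([-.26,.9655])
for i in(60,20,-20,-60):
    w=C+u*i/1000
    best={}
    for a in range(0,180,15):
        e=np.array([np.cos(np.radians(a)),np.sin(np.radians(a))]); d=P[:,:2]-w
        dx=np.maximum(abs(d@e)-.095,0); dy=np.maximum(abs(d@[-e[1],e[0]])-.0375,0)
        best[a]=round(float(np.percentile(np.hypot(dx,dy),.5)),3)
    print(i,w.round(4),best)
E
```

```text
[ 0.56895072 -0.42941109  0.12000717] [ 0.67994372 -0.33218679  0.2443314 ] 2830
60 [ 0.4693 -0.2535] {0: 0.091, 15: 0.115, 30: 0.129, 45: 0.13, 60: 0.119, 75: 0.096, 90: 0.076, 105: 0.067, 120: 0.071, 135: 0.073, 150: 0.067, 165: 0.073}
20 [ 0.4797 -0.2921] {0: 0.051, 15: 0.075, 30: 0.09, 45: 0.096, 60: 0.09, 75: 0.076, 90: 0.054, 105: 0.034, 120: 0.033, 135: 0.038, 150: 0.033, 165: 0.034}
-20 [ 0.4901 -0.3307] {0: 0.012, 15: 0.035, 30: 0.051, 45: 0.061, 60: 0.062, 75: 0.056, 90: 0.043, 105: 0.024, 120: 0.002, 135: 0.003, 150: 0.005, 165: 0.0}
-60 [ 0.5005 -0.3693] {0: 0.0, 15: 0.0, 30: 0.013, 45: 0.026, 60: 0.034, 75: 0.036, 90: 0.032, 105: 0.024, 120: 0.011, 135: 0.0, 150: 0.0, 165: 0.0}
```

```bash
cat > go.py <<'E'
# usage: go.py x,y,z,yaw ...  (yaw: world degrees of the closing line) -> shift mm / turn deg from present pose
import sys
from h import *
from scipy.spatial.transform import Rotation as Ro
s=telemetry.state(); R=Ro.from_rotvec(s["tool_rot"]).as_matrix(); p=np.array(s["tool_pos"])
y0=np.degrees(np.arctan2(R[1,1],R[0,1])); print("at",p.round(4),"yaw",y0.round(2),"tilt z",R[:,2].round(3),"t",s["clock"],"q",np.round(s["qpos"],2),"F",np.round(s["ft_force"],1),s["opening"],s["finger_force"])
for a in sys.argv[1:]:
    x,y,z,w=map(float,a.split(","))
    if abs(w-y0)>180: w-=360*np.sign(w-y0)
    print(a,(R.T@(np.array([x,y,z])-p)*1000).round(1),"turn",round(-(w-y0),1))
E
python3 go.py .30,.33,.16,-150 .36,.06,.16,-200 .5606,.0285,.20,-206 .5606,.0285,.102,-206
```

```text
at [0.2012 0.5917 0.2306] yaw -108.78 tilt z [-0.  0. -1.] t 0.6 q [ 1.5   0.38  0.01 -0.   -1.19 -0.26] F [0.3 0.3 0.1] 0.0871372137002111 0.0
.30,.33,.16,-150 [177.8 215.9  70.6] turn 41.2
.36,.06,.16,-200 [321.6 452.2  70.5] turn 91.2
.5606,.0285,.20,-206 [521.6 417.5  30.5] turn 97.2
.5606,.0285,.102,-206 [521.6 417.5 128.5] turn 97.2
```

>>> play_rows:
  targets:
    - [[178, 216, 71], 41]
    - [[178, 216, 71], 41]
    - [[178, 216, 71], 41]
    - [[178, 216, 71], 41]
    - [[178, 216, 71], 41]
    - [[178, 216, 71], 50]
    - [[322, 452, 71], 75]
    - [[322, 452, 71], 91]
    - [[322, 452, 71], 91]
    - [[322, 452, 71], 91]
  claw: -1
  force: 25

```text
clock: 1.6
tool_pos: [0.3439, 0.133, 0.16]
tool_rot: [-1.954, 2.458, -0.0]
ft_force: [1.5, 0.6, 0.2]
opening: 0.0871
finger_force: 0.0
```

```bash
python3 go.py .37,.04,.16,-200 .5606,.0285,.17,-206  .5606,.0285,.13,-206
```

```text
at [0.3439 0.133  0.16  ] yaw 166.97 tilt z [ 0.001  0.001 -1.   ] t 1.6 q [ 0.82  0.01 -0.68  0.   -0.88 -1.05] F [1.5 0.6 0.2] 0.08709777623100806 0.0
.37,.04,.16,-200 [ 84.8 -46.4  -0. ] turn 7.0
.5606,.0285,.17,-206 [  53.  -234.7   -9.8] turn 13.0
.5606,.0285,.13,-206 [  53.  -234.7   30.2] turn 13.0
```

```bash
python3 - <<'E'
from h import *
for n in("scene","top"): c=eyes.capture(n); save(c,f"pics/{n}1.png")
a=cv2.imread("pics/scene1.png");b=cv2.imread("pics/top1.png"); cv2.imwrite("pics/b1.png",cv2.resize(np.vstack([a,b]),(400*1,600)))
E
```

```text
(no output)
```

View pics/scene1.png

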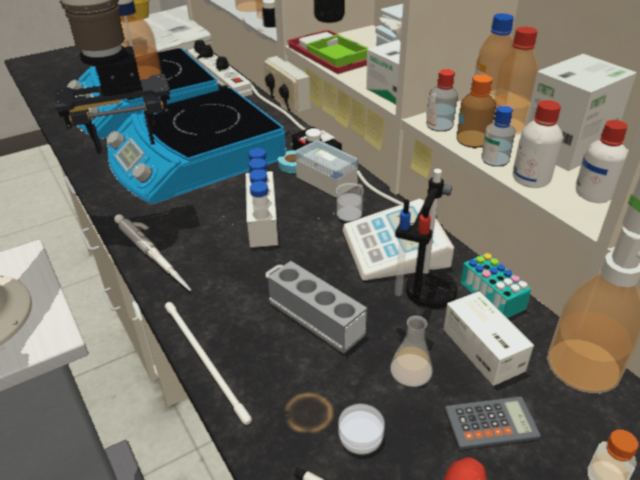

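The gripper is at scene (110,110), with its wrist cylinder above at (95,25). The racks are undisturbed.

View pics/top1.png

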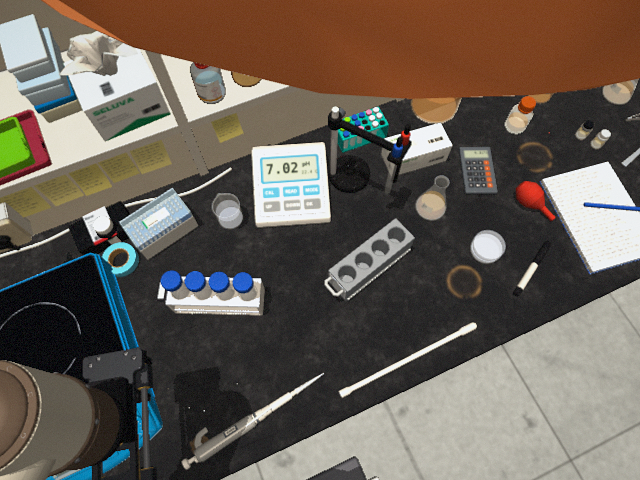

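```bash
python3 - <<'E'
from h import *
P=[]
for n in("scene","top"):
    c=eyes.capture(n); q=cloud(c)[c["depth"]>0]; q=q[(q[:,0]>-.5)&(q[:,0]<.56)&(abs(q[:,1])<.7)&(q[:,2]>.2)&(q[:,2]<1.3)]
    print(n,len(q)); P.append(q)
P=np.vstack(P)
M={}
for p in P: M.setdefault(tuple((p//.06).astype(int)),[]).append(1)
for k in sorted(M): 
    if len(M[k])>60: print((np.array(k)*.06+.03).round(2),len(M[k]))
E
```

```text
scene 9275
top 61013
[ 0.27 -0.21  0.81] 6859
[ 0.27 -0.15  0.81] 21057
[0.27 0.09 0.21] 331
[0.27 0.09 0.27] 683
[0.27 0.15 0.21] 80
[0.27 0.15 0.27] 605
[0.27 0.15 0.45] 206
[ 0.33 -0.15  0.81] 5908
[ 0.33 -0.09  0.81] 11276
[0.33 0.09 0.21] 500
[0.33 0.09 0.27] 1390
[0.33 0.09 0.33] 1894
[0.33 0.09 0.39] 3198
[0.33 0.09 0.45] 2999
[0.33 0.09 0.51] 3941
[0.33 0.15 0.27] 353
[0.33 0.15 0.33] 168
[0.33 0.15 0.39] 318
[0.33 0.15 0.45] 167
[0.33 0.15 0.51] 182
[ 0.39 -0.51  0.57] 325
[ 0.39 -0.45  0.57] 243
[ 0.39 -0.09  0.81] 103
[0.39 0.09 0.21] 556
[0.39 0.09 0.27] 2034
[0.39 0.09 0.33] 1074
[0.39 0.09 0.39] 602
[0.39 0.09 0.45] 277
[0.39 0.09 0.51] 498
[0.39 0.15 0.27] 256
[0.39 0.15 0.33] 98
[0.45 0.09 0.27] 549
[0.45 0.15 0.27] 474
[0.51 0.51 0.21] 399
[0.51 0.57 0.21] 124
[0.51 0.57 0.27] 270
```

The top view shows the gripper's wrist at bottom left (60,420) and a fixed orange thing across the top edge, which I need to size up. The four caps are still in place.

```bash
python3 - <<'E'
from h import *
c=eyes.capture("top"); P=cloud(c); col=c["color"]; d=c["depth"]
m=(d>0)&(d<.4); q=P[m]; print("near",len(q),q.min(0).round(3),q.max(0).round(3),"cam",(-np.array(c["R"]).T@c["t"]).round(3))
for i in range(0,640,80):
  v=np.where(m[:,i])[0]
  if len(v): print(i,v.min(),v.max(),P[v.max(),i].round(3),P[v.min(),i].round(3),d[v.max(),i].round(3))
w=P[(d>0)&(P[...,2]>.3)&(P[...,2]<.7)&(P[...,1]>0)&(P[...,1]<.3)]
h=np.histogram(w[:,2],np.arange(.3,.7,.02)); print(h[0])
t=w[w[:,2]>np.percentile(w[:,2],99.5)-.03]; print(t.min(0).round(3),t.max(0).round(3))
e=eyes.capture("scene"); Q=cloud(e); z=Q[(e["depth"]>0)&(Q[...,2]>.5)&(Q[...,0]<.5)]; 
for s in (z[z[:,1]>0],z[z[:,1]<0]):
  if len(s): print(len(s),s.min(0).round(3),s.max(0).round(3))
E
```

```text
near 50981 [ 0.268 -0.207  0.447] [0.378 0.134 0.813] cam [ 0.22  -0.093  0.888]
0 363 479 [0.301 0.134 0.485] [0.378 0.107 0.509] 0.364
80 0 22 [ 0.352 -0.076  0.785] [ 0.351 -0.079  0.792] 0.14
160 0 53 [ 0.332 -0.094  0.784] [ 0.329 -0.098  0.801] 0.137
240 0 73 [ 0.316 -0.111  0.784] [ 0.316 -0.115  0.806] 0.133
320 0 92 [ 0.3   -0.128  0.784] [ 0.304 -0.13   0.81 ] 0.13
400 0 97 [ 0.289 -0.146  0.786] [ 0.294 -0.145  0.812] 0.127
480 0 96 [ 0.281 -0.165  0.786] [ 0.288 -0.161  0.811] 0.127
560 0 91 [ 0.274 -0.186  0.785] [ 0.281 -0.176  0.811] 0.129
[ 867 1069  333  648  495  926  987 1076 1431 1460 2948    0    0    0
    0    0    0    0    0]
[0.302 0.09  0.487] [0.378 0.132 0.519]
669 [ 0.399 -0.486  0.537] [ 0.423 -0.463  0.556]
```

```bash
python3 go.py .37,.02,.16,-200 .36,-.1,.16,-206 .509,-.079,.17,-206  .509,-.079,.13,-206
```

```text
at [0.3442 0.1356 0.1599] yaw 167.32 tilt z [ 0.001  0.001 -1.   ] t 1.9 q [ 0.82  0.01 -0.67  0.   -0.88 -1.04] F [1.  0.1 0.3] 0.0867912956415996 0.0
.37,.02,.16,-200 [107.1 -50.5  -0.2] turn 7.3
.36,-.1,.16,-206 [226.4 -67.1  -0.3] turn 13.3
.509,-.079,.17,-206 [ 173.2 -207.9  -10.1] turn 13.3
.509,-.079,.13,-206 [ 173.2 -207.8   29.9] turn 13.3
```

>>> play_rows:
  targets:
    - [[107, -50, 0], 7]
    - [[107, -50, 0], 7]
    - [[107, -50, 0], 10]
    - [[226, -67, 0], 13]
    - [[226, -67, 0], 13]
    - [[226, -67, 0], 13.3]
    - [[173, -208, -10], 13.3]
    - [[173, -208, -10], 13.3]
    - [[173, -208, -10], 13.3]
    - [[173, -208, -10], 13.3]

```text
clock: 2.9
tool_pos: [0.5153, -0.0775, 0.169]
tool_rot: [-1.669, 2.659, -0.004]
ft_force: [-0.3, 0.0, -0.9]
opening: 0.0869
finger_force: 0.0
```

```bash
python3 - <<'E'
from h import *
for n in("scene","top"): c=eyes.capture(n); save(c,f"pics/{n}2.png"); np.save(f"{n}2.npy",c,allow_pickle=True)
E
python3 go.py .509,-.079,.102,-206
```

```text
at [ 0.5095 -0.0782  0.1684] yaw 154.11 tilt z [-0.002 -0.    -1.   ] t 3.0 q [ 0.16  0.26 -0.35 -0.   -0.97 -0.61] F [-0.8 -0.4 -0. ] 0.08702289747596693 0.0
.509,-.079,.102,-206 [ 0.9 -0.1 66.4] turn 0.1
```

View pics/scene2.png

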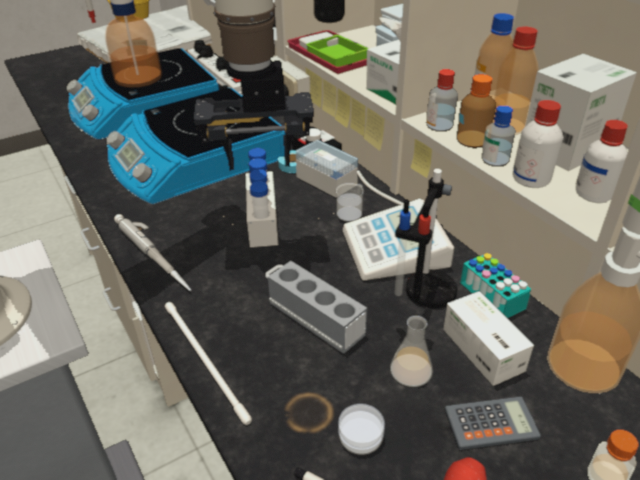

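View pics/top2.png

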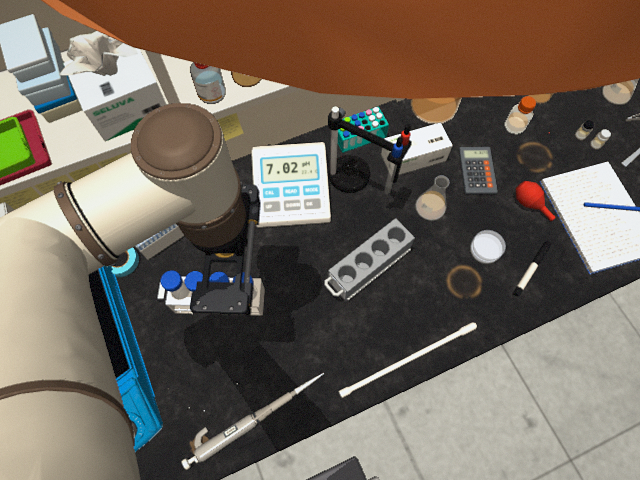

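The gripper is above tube 4. The top view shows the forearm lying left of the tool at (60,330), a cross link at (100,200), and the wrist's upper cap at (180,140). I'll measure their heights against the cords and the lamp.

```bash
python3 - <<'E'
from h import *
c=np.load("top2.npy",allow_pickle=True).item(); P=cloud(c)
for u,v in((180,140),(150,140),(210,140),(100,200),(120,190),(60,215),(10,240),(50,260),(50,300),(90,300),(50,350),(50,400),(50,450),(120,420),(20,450)): print(u,v,P[v,u].round(3))
from scipy.optimize import least_squares
# planar fit r,z
D=[(1.502,.385,.008,.2012,.5917,.2306),(.82,.01,-.675,.3442,.1356,.1599),(.16,.26,-.35,.5095,-.0782,.1684)]
A=[];b=[]
for q1,q2,q3,x,y,z in D:
    r=np.sqrt(x*x+y*y-.16**2); e=q3-q2
    A+= [[np.sin(q2),np.cos(e),0],[np.cos(q2),np.sin(e),1]]; b+=[r,z]
s=np.linalg.lstsq(np.array(A),np.array(b),rcond=None); print("L2,L3,h-T",s[0].round(3),(np.array(A)@s[0]-b).round(3))
E
```

```text
180 140 [ 0.501 -0.082  0.528]
150 140 [ 0.514 -0.058  0.527]
210 140 [ 0.495 -0.106  0.522]
100 200 [0.488 0.003 0.505]
120 190 [ 0.49  -0.016  0.505]
60 215 [0.485 0.038 0.509]
10 240 [0.467 0.074 0.527]
50 260 [0.426 0.041 0.544]
50 300 [0.374 0.031 0.583]
90 300 [0.383 0.021 0.543]
50 350 [0.327 0.021 0.622]
50 400 [0.293 0.015 0.647]
50 450 [0.267 0.011 0.666]
120 420 [ 0.277 -0.003  0.618]
20 450 [0.271 0.02  0.671]
L2,L3,h-T [ 0.56   0.423 -0.132] [-0.     0.001 -0.     0.001  0.001 -0.001]
```

>>> play_rows:
  targets:
    - [[0.5, 0, 35], 0]
    - [[0.5, 0, 66], 0]
    - [[0.5, 0, 66], 0]
    - [[0.5, 0, 66], 0]

```text
clock: 3.4
tool_pos: [0.5078, -0.08, 0.1041]
tool_rot: [1.665, -2.663, 0.0]
ft_force: [0.7, -0.8, 0.1]
opening: 0.0871
finger_force: 0.0
```

>>> play_rows:
  targets:
    - [[0, 0, 0], 0]
    - [[0, 0, 0], 0]
    - [[0, 0, 0], 0]
    - [[0, 0, 0], 0]
    - [[0, 0, 0], 0]
    - [[0, 0, 0], 0]
    - [[0, 0, 0], 0]
    - [[0, 0, 0], 0]
  claw: 1

```text
clock: 4.2
tool_pos: [0.5083, -0.0804, 0.1035]
tool_rot: [1.663, -2.665, -0.0]
ft_force: [-0.2, 0.2, 0.4]
opening: 0.0324
finger_force: 25.0
```

```bash
python3 go.py .509,-.08,.172,-206 .47,-.17,.24,-185 .4693,-.2535,.24,-165  .4693,-.2535,.104,-165
```

```text
at [ 0.5083 -0.0804  0.1035] yaw 153.95 tilt z [-0. -0. -1.] t 4.2 q [ 0.16  0.33 -0.43  0.   -0.81 -0.61] F [-0.2  0.2  0.4] 0.03239444174513746 25.015575494617224
.509,-.08,.172,-206 [ -0.7  -0.5 -68.5] turn -0.1
.47,-.17,.24,-185 [  97.3   -4.9 -136.5] turn -21.1
.4693,-.2535,.24,-165 [ 172.7  -41.  -136.5] turn -41.1
.4693,-.2535,.104,-165 [172.6 -41.   -0.5] turn -41.1
```

>>> play_rows:
  targets:
    - [[0, 0, -35], 0]
    - [[0, 0, -68], 0]
    - [[0, 0, -68], 0]
    - [[97, -5, -130], -10]
    - [[97, -5, -136], -18]
    - [[97, -5, -136], -26]
    - [[172, -41, -136], -34]
    - [[172, -41, -136], -41]
    - [[172, -41, -136], -41]
    - [[172, -41, -136], -41]

```text
clock: 5.2
tool_pos: [0.4688, -0.2534, 0.2384]
tool_rot: [2.488, -1.917, -0.003]
ft_force: [-0.8, 0.6, -0.7]
opening: 0.0324
finger_force: 25.0
```

```bash
python3 - <<'E'
from h import *
for n in("scene","top"):
    c=eyes.capture(n); save(c,f"pics/{n}3.png"); P=cloud(c); col=c["color"].astype(int); x,y,z=P[...,0],P[...,1],P[...,2]
    m=(c["depth"]>0)&(x>.4)&(x<.6)&(y>-.42)&(y<-.2)&(abs(z-.06)<.004); rc=cv2.minAreaRect(P[m][:,:2].astype(np.float32)); print(n,np.round(rc[0],4),np.round(rc[1],4),rc[2])
    b=(col[...,2]>col[...,0]+60)&(c["depth"]>0)&(abs(x-.47)<.05)&(abs(y+.25)<.05)&(z>.2); print("cap",P[b].mean(0) if b.any() else None, P[b].max(0) if b.any() else None,b.sum())
a=cv2.imread("pics/scene3.png")[120:360,200:440]; cv2.imwrite("pics/c3.png",cv2.resize(a,None,fx=2.5,fy=2.5))
E
python3 go.py .4693,-.2535,.104,-165
```

```text
scene [ 0.4853 -0.3115] [0.0557 0.1655] 14.785892486572266
cap [ 0.46935159 -0.25785921  0.25297148] [ 0.48453976 -0.23640614  0.35140533] 247
top [ 0.4839 -0.3072] [0.0529 0.156 ] 15.548965454101562
cap [ 0.47135028 -0.24169596  0.25775934] [ 0.48381007 -0.23061692  0.32549745] 68
at [ 0.4693 -0.2522  0.2389] yaw -165.08 tilt z [-0.001  0.001 -1.   ] t 5.3 q [-0.19  0.22 -0.2  -0.   -1.15  0.45] F [-0.5 -0.1 -0.5] 0.03234925723792087 25.000095097348094
.4693,-.2535,.104,-165 [1.400e+00 1.000e-01 1.349e+02] turn -0.1
```

View pics/c3.png

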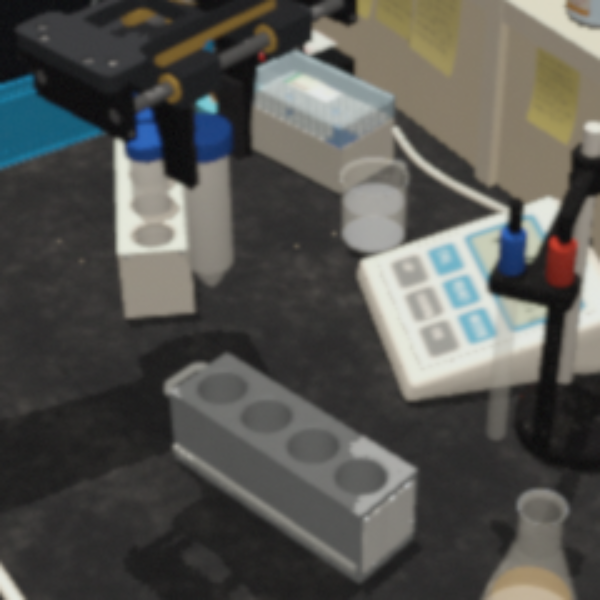

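The tube hangs upright over the well beside the handle (rack handle at crop (185,378)), and the other tubes stand undisturbed.

>>> play_rows:
  targets:
    - [[1, 0, 45], 0]
    - [[1, 0, 75], 0]
    - [[1, 0, 95], 0]
    - [[1, 0, 115], 0]
    - [[1, 0, 128], 0]
    - [[1, 0, 134], 0]
    - [[1, 0, 134], 0]
    - [[1, 0, 134], 0]

```text
clock: 6.1
tool_pos: [0.4704, -0.2535, 0.1062]
tool_rot: [-2.492, 1.912, -0.001]
ft_force: [-0.3, 0.7, -1.2]
opening: 0.0324
finger_force: 25.0
```

```bash
python3 go.py .4693,-.2535,.172,-165  .5263,-.0437,.172,-206
```

```text
at [ 0.4704 -0.2535  0.1062] yaw -165.0 tilt z [ 0.001 -0.    -1.   ] t 6.1 q [-0.19  0.36 -0.38  0.   -0.83  0.45] F [-0.3  0.7 -1.2] 0.032381006817108864 25.000089425593615
.4693,-.2535,.172,-165 [ -0.2   1.  -65.8] turn -0.0
.5263,-.0437,.172,-206 [-188.1 -108.4  -65.8] turn 41.0
```

>>> play_rows:
  targets:
    - [[0, 0, 1], 0]
    - [[0, 0, 1], 0]
    - [[0, 0, 1], 0]
    - [[0, 0, 1], 0]
    - [[0, 0, 1], 0]
    - [[0, 0, -32], 0]
    - [[0, 0, -66], 0]
    - [[0, 0, -66], 0]
    - [[-60, -35, -66], 8]
    - [[-94, -54, -66], 16]
  claw: -1

```text
clock: 7.1
tool_pos: [0.4934, -0.1663, 0.1715]
tool_rot: [-2.21, 2.232, -0.0]
ft_force: [1.1, 0.3, -0.4]
opening: 0.0868
finger_force: 0.0
```

```bash
python3 go.py .5263,-.0437,.172,-206 .5263,-.0437,.102,-206; python3 - <<'E'
from h import *
for n in("scene","top"):
    c=eyes.capture(n); save(c,f"pics/{n}4.png"); P=cloud(c); col=c["color"].astype(int); x,y,z=P[...,0],P[...,1],P[...,2]
    for nm,(cx,cy) in dict(w1=(.4693,-.2535),b1=(.561,.028),b2=(.5437,-.008),b3=(.5263,-.044)).items():
        b=(col[...,2]>col[...,0]+60)&(c["depth"]>0)&(np.hypot(x-cx,y-cy)<.03)&(z>.1)&(z<.15)
        print(n,nm,b.sum(),np.median(P[b],0).round(4) if b.any() else None, np.percentile(z[b],95).round(4) if b.any() else None)
E
```

```text
at [ 0.4934 -0.1663  0.1715] yaw 179.44 tilt z [ 0.  0. -1.] t 7.1 q [-0.01  0.26 -0.33 -0.   -0.98  0.  ] F [ 1.1  0.3 -0.4] 0.08684314961405083 0.0
.5263,-.0437,.172,-206 [-122.9  -31.7   -0.4] turn 25.4
.5263,-.0437,.102,-206 [-122.9  -31.7   69.6] turn 25.4
scene w1 313 [ 0.4688 -0.2576  0.1188] 0.1208
scene b1 91 [0.56   0.0218 0.119 ] 0.1211
scene b2 142 [ 0.5442 -0.0178  0.1182] 0.1205
scene b3 226 [ 0.5278 -0.0468  0.1185] 0.1208
top w1 302 [ 0.4694 -0.2504  0.1194] 0.1217
top b1 100 [0.554  0.0138 0.1192] 0.1208
top b2 401 [ 0.5417 -0.0069  0.1193] 0.1214
top b3 346 [ 0.5265 -0.041   0.1193] 0.1215
```

```bash
python3 go.py .5263,-.0437,.172,-206
```

```text
at [ 0.4945 -0.1632  0.1715] yaw -179.94 tilt z [ 0.001  0.001 -1.   ] t 7.2 q [-0.01  0.26 -0.33 -0.   -0.98  0.01] F [0.  0.4 0.2] 0.08651223853779173 0.0
.5263,-.0437,.172,-206 [-119.5  -32.    -0.4] turn 26.1
```

>>> play_rows:
  targets:
    - [[-40, -11, 0], 8]
    - [[-80, -22, 0], 16]
    - [[-119.5, -32, 0], 24]
    - [[-119.5, -32, 0], 26]
    - [[-119.5, -32, 0], 26]
    - [[-119.5, -32, 0], 26]

```text
clock: 7.8
tool_pos: [0.5253, -0.0475, 0.1712]
tool_rot: [1.664, -2.664, -0.0]
ft_force: [1.1, 0.2, 0.0]
opening: 0.0871
finger_force: 0.0
```

```bash
python3 go.py .5263,-.0437,.102,-206
```

```text
at [ 0.5253 -0.0475  0.1712] yaw 153.99 tilt z [-0.001 -0.    -1.   ] t 7.8 q [ 0.22  0.27 -0.32 -0.   -0.98 -0.67] F [1.1 0.2 0. ] 0.08713651177178904 0.0
.5263,-.0437,.102,-206 [-3.9  0.7 69.2] turn -0.0
```

>>> play_rows:
  targets:
    - [[-4, 0.5, 30], 0]
    - [[-4, 0.5, 60], 0]
    - [[-4, 0.5, 69], 0]
    - [[-4, 0.5, 69], 0]
    - [[-4, 0.5, 69], 0]

```text
clock: 8.3
tool_pos: [0.5278, -0.0437, 0.1036]
tool_rot: [-1.663, 2.664, -0.002]
ft_force: [0.4, -0.2, 1.1]
opening: 0.0872
finger_force: 0.0
```

>>> play_rows:
  targets:
    - [[0, 0, 0], 0]
    - [[0, 0, 0], 0]
    - [[0, 0, 0], 0]
    - [[0, 0, 0], 0]
    - [[0, 0, 0], 0]
    - [[0, 0, 0], 0]
    - [[0, 0, 0], 0]
    - [[0, 0, 0], 0]
  claw: 1

```text
clock: 9.1
tool_pos: [0.5269, -0.0432, 0.1025]
tool_rot: [1.664, -2.665, 0.0]
ft_force: [-0.3, 0.3, 0.2]
opening: 0.0321
finger_force: 25.0
```

```bash
python3 go.py .5263,-.0437,.172,-206 .48,-.17,.24,-185 .4797,-.2921,.24,-165
```

```text
at [ 0.5269 -0.0432  0.1025] yaw 153.95 tilt z [-0. -0. -1.] t 9.1 q [ 0.23  0.36 -0.4   0.   -0.82 -0.68] F [-0.3  0.3  0.2] 0.03214828526446756 25.01830765977502
.5263,-.0437,.172,-206 [  0.8   0.4 -69.5] turn -0.0
.48,-.17,.24,-185 [ 134.6  -13.5 -137.5] turn -21.0
.4797,-.2921,.24,-165 [ 244.4  -66.8 -137.5] turn -41.0
```

>>> play_rows:
  targets:
    - [[0, 0, -40], 0]
    - [[0, 0, -69], 0]
    - [[45, -5, -95], -7]
    - [[90, -9, -118], -14]
    - [[134, -13, -137], -21]
    - [[170, -31, -137], -28]
    - [[210, -50, -137], -35]
    - [[244, -67, -137], -41]
    - [[244, -67, -137], -41]
    - [[244, -67, -137], -41]

```text
clock: 10.1
tool_pos: [0.4794, -0.2924, 0.2388]
tool_rot: [2.489, -1.917, -0.002]
ft_force: [-0.5, 0.1, -1.0]
opening: 0.0324
finger_force: 25.0
```

>>> play_rows:
  targets:
    - [[0, 0, 0], 0]

```text
clock: 10.2
tool_pos: [0.4798, -0.2911, 0.2393]
tool_rot: [-2.491, 1.914, 0.001]
ft_force: [-0.7, -0.1, 0.0]
opening: 0.0324
finger_force: 25.0
```

```bash
python3 go.py .4797,-.2921,.104,-165
```

```text
at [ 0.4798 -0.2911  0.2393] yaw -165.06 tilt z [-0.001  0.001 -1.   ] t 10.2 q [-0.26  0.27 -0.14 -0.   -1.16  0.52] F [-0.7 -0.1  0. ] 0.03244223171391449 24.999767588451505
.4797,-.2921,.104,-165 [  1.    0.3 135.3] turn -0.1
```

>>> play_rows:
  targets:
    - [[1, 0, 45], 0]
    - [[1, 0, 75], 0]
    - [[1, 0, 95], 0]
    - [[1, 0, 115], 0]
    - [[1, 0, 128], 0]
    - [[1, 0, 135], 0]
    - [[1, 0, 135], 0]
    - [[1, 0, 135], 0]

```text
clock: 11.0
tool_pos: [0.4809, -0.2928, 0.1054]
tool_rot: [-2.492, 1.913, -0.002]
ft_force: [0.4, -0.4, -1.6]
opening: 0.0323
finger_force: 25.0
```

```bash
python3 go.py .4797,-.2921,.172,-165 .5437,-.0078,.172,-206
```

```text
at [ 0.4809 -0.2928  0.1054] yaw -165.02 tilt z [ 0.001 -0.001 -1.   ] t 11.0 q [-0.26  0.4  -0.31  0.   -0.85  0.52] F [ 0.4 -0.4 -1.6] 0.03229554662631169 25.000067381188273
.4797,-.2921,.172,-165 [ -0.9   0.9 -66.6] turn -0.0
.5437,-.0078,.172,-206 [-259.  -134.4  -66.7] turn 41.0
```

>>> play_rows:
  targets:
    - [[0, 0, 1], 0]
    - [[0, 0, 1], 0]
    - [[0, 0, 1], 0]
    - [[0, 0, 1], 0]
    - [[0, 0, 1], 0]
    - [[0, 0, -30], 0]
    - [[0, 0, -50], 0]
    - [[0, 0, -50], 0]
    - [[-43, -22, -50], 8]
    - [[-86, -44, -50], 16]
  claw: -1

```text
clock: 12.0
tool_pos: [0.4991, -0.203, 0.1538]
tool_rot: [2.205, -2.237, -0.001]
ft_force: [0.4, 0.4, -0.2]
opening: 0.0866
finger_force: 0.0
```

>>> play_rows:
  targets:
    - [[0, 0, 0], 0]
    - [[0, 0, 0], 0]

```text
clock: 12.2
tool_pos: [0.4996, -0.2023, 0.154]
tool_rot: [2.218, -2.224, -0.001]
ft_force: [-0.1, -0.1, -0.5]
opening: 0.0869
finger_force: 0.0
```

```bash
python3 go.py .5437,-.0078,.155,-206
```

```text
at [ 0.4996 -0.2023  0.154 ] yaw 179.87 tilt z [-0.001  0.    -1.   ] t 12.2 q [-0.08  0.31 -0.31 -0.   -0.95  0.08] F [-0.1 -0.1 -0.5] 0.08693200579583478 0.0
.5437,-.0078,.155,-206 [-194.6  -43.7   -1. ] turn 25.9
```

>>> play_rows:
  targets:
    - [[-48, -11, 0], 8]
    - [[-96, -22, 0], 16]
    - [[-140, -32, 0], 23]
    - [[-180, -40, 0], 26]
    - [[-194.5, -43.5, 0], 26]
    - [[-194.5, -43.5, 0], 26]
    - [[-194.5, -43.5, 0], 26]

```text
clock: 12.9
tool_pos: [0.5438, -0.0101, 0.1541]
tool_rot: [1.657, -2.668, -0.001]
ft_force: [0.1, 0.3, 0.4]
opening: 0.0871
finger_force: 0.0
```

```bash
python3 go.py .5437,-.0078,.102,-206
```

```text
at [ 0.5438 -0.0101  0.1541] yaw 153.69 tilt z [-0.001 -0.    -1.   ] t 12.9 q [ 0.28  0.32 -0.3  -0.   -0.95 -0.74] F [0.1 0.3 0.4] 0.08712755779543817 0.0
.5437,-.0078,.102,-206 [-2.1  1.1 52.1] turn -0.3
```

>>> play_rows:
  targets:
    - [[-2, 1, 30], 0]
    - [[-2, 1, 52], 0]
    - [[-2, 1, 52], 0]
    - [[-2, 1, 52], 0]

```text
clock: 13.3
tool_pos: [0.5442, -0.0083, 0.1028]
tool_rot: [1.656, -2.669, 0.001]
ft_force: [0.2, -1.5, 0.5]
opening: 0.0871
finger_force: 0.0
```

>>> play_rows:
  targets:
    - [[0, 0, 0], 0]
    - [[0, 0, 0], 0]
    - [[0, 0, 0], 0]
    - [[0, 0, 0], 0]
    - [[0, 0, 0], 0]
    - [[0, 0, 0], 0]
    - [[0, 0, 0], 0]
    - [[0, 0, 0], 0]
  claw: 1

```text
clock: 14.1
tool_pos: [0.5442, -0.0067, 0.1025]
tool_rot: [1.658, -2.668, -0.0]
ft_force: [-0.7, -0.1, 0.1]
opening: 0.0321
finger_force: 25.0
```

```bash
python3 go.py .5437,-.0078,.162,-206 .49,-.17,.24,-185 .4901,-.3307,.24,-160
```

```text
at [ 0.5442 -0.0067  0.1025] yaw 153.72 tilt z [-0. -0. -1.] t 14.1 q [ 0.29  0.38 -0.36  0.   -0.83 -0.74] F [-0.7 -0.1  0.1] 0.03213307555134735 25.018180310726166
.5437,-.0078,.162,-206 [  1.2  -0.1 -59.5] turn -0.3
.49,-.17,.24,-185 [ 170.4  -23.7 -137.5] turn -21.3
.4901,-.3307,.24,-160 [ 314.5  -95.  -137.5] turn -46.3
```

>>> play_rows:
  targets:
    - [[0, 0, -40], 0]
    - [[0, 0, -64], 0]
    - [[0, 0, -65], 0]
    - [[45, -6, -72], -7]
    - [[90, -12, -95], -14]
    - [[130, -18, -115], -21]
    - [[170, -24, -137], -27]
    - [[210, -44, -137], -34]
    - [[255, -66, -137], -42]
    - [[300, -88, -137], -46]

```text
clock: 15.1
tool_pos: [0.4896, -0.3127, 0.2389]
tool_rot: [-2.573, 1.802, 0.001]
ft_force: [0.9, -0.2, -0.3]
opening: 0.0322
finger_force: 25.0
```

>>> play_rows:
  targets:
    - [[14, -6, 0], 0]
    - [[14, -6, 0], 0]
    - [[14, -6, 0], 0]

```text
clock: 15.4
tool_pos: [0.5, -0.3222, 0.2382]
tool_rot: [2.568, -1.809, -0.004]
ft_force: [-0.9, 0.9, -0.8]
opening: 0.0323
finger_force: 25.0
```

```bash
python3 go.py .4901,-.3307,.104,-160
```

```text
at [ 0.5    -0.3222  0.2382] yaw -160.34 tilt z [-0.002  0.001 -1.   ] t 15.4 q [-0.3   0.33 -0.06 -0.   -1.19  0.64] F [-0.9  0.9 -0.8] 0.03228882564032144 24.99951085075736
.4901,-.3307,.104,-160 [  5.   11.9 134.2] turn -0.3
```

>>> play_rows:
  targets:
    - [[5, 12, 0], 0]
    - [[5, 12, 0], 0]
    - [[5, 12, 0], 0]
    - [[5, 12, 0], 0]

```text
clock: 15.8
tool_pos: [0.491, -0.3308, 0.24]
tool_rot: [-2.569, 1.808, -0.001]
ft_force: [0.1, -0.1, -0.2]
opening: 0.0321
finger_force: 25.0
```

```bash
python3 go.py .4901,-.3307,.104,-160
```

```text
at [ 0.491  -0.3308  0.24  ] yaw -160.26 tilt z [ 0.001 -0.    -1.   ] t 15.8 q [-0.32  0.32 -0.06 -0.   -1.19  0.66] F [ 0.1 -0.1 -0.2] 0.03210969388659094 25.000028628855944
.4901,-.3307,.104,-160 [ -0.5   0.9 136. ] turn -0.3
```

>>> play_rows:
  targets:
    - [[0, 1, 45], 0]
    - [[0, 1, 75], 0]
    - [[0, 1, 95], 0]
    - [[0, 1, 115], 0]
    - [[0, 1, 128], 0]
    - [[0, 1, 135], 0]
    - [[0, 1, 135], 0]
    - [[0, 1, 135], 0]

```text
clock: 16.6
tool_pos: [0.4907, -0.3319, 0.1054]
tool_rot: [-2.569, 1.808, -0.003]
ft_force: [0.6, -0.3, 0.2]
opening: 0.0324
finger_force: 25.0
```

```bash
python3 go.py .4901,-.3307,.155,-160 .5610,.028,.155,-206
```

```text
at [ 0.4907 -0.3319  0.1054] yaw -160.27 tilt z [ 0.002 -0.001 -1.   ] t 16.6 q [-0.32  0.44 -0.24  0.   -0.88  0.67] F [ 0.6 -0.3  0.2] 0.032419263779579786 24.99975853599608
.4901,-.3307,.155,-160 [ -1.3   0.1 -49.6] turn -0.3
.5610,.028,.155,-206 [-315.  -187.7  -49.8] turn 45.7
```

>>> play_rows:
  targets:
    - [[0, 0, 1], 0]
    - [[0, 0, 1], 0]
    - [[0, 0, 1], 0]
    - [[0, 0, 1], 0]
    - [[0, 0, 1], 0]
    - [[0, 0, -30], 0]
    - [[0, 0, -45], 0]
    - [[0, 0, -45], 0]
    - [[-42, -25, -45], 8]
    - [[-84, -50, -45], 16]
  claw: -1

```text
clock: 17.6
tool_pos: [0.5075, -0.2389, 0.1484]
tool_rot: [2.292, -2.148, -0.002]
ft_force: [0.9, -0.7, 0.9]
opening: 0.0866
finger_force: 0.0
```

>>> play_rows:
  targets:
    - [[0, 0, 0], 0]
    - [[0, 0, 0], 0]

```text
clock: 17.8
tool_pos: [0.5081, -0.2381, 0.1489]
tool_rot: [2.305, -2.134, -0.002]
ft_force: [0.3, -0.7, 0.3]
opening: 0.0873
finger_force: 0.0
```

```bash
python3 go.py .5610,.028,.148,-206
```

```text
at [ 0.5081 -0.2381  0.1489] yaw -175.59 tilt z [-0.001  0.    -1.   ] t 17.8 q [-0.15  0.35 -0.27 -0.   -0.96  0.23] F [ 0.3 -0.7  0.3] 0.08731887029623121 0.0
.5610,.028,.148,-206 [-261.3  -73.2    0.9] turn 30.4
```

>>> play_rows:
  targets:
    - [[-46, -13, 0], 8]
    - [[-92, -26, 0], 16]
    - [[-138, -39, 0], 23]
    - [[-184, -52, 0], 30]
    - [[-225, -63, 0], 30.4]
    - [[-250, -70, 0], 30.4]
    - [[-261, -73, 0], 30.4]
    - [[-261, -73, 0], 30.4]
    - [[-261, -73, 0], 30.4]

```text
clock: 18.7
tool_pos: [0.5614, 0.0252, 0.1491]
tool_rot: [1.659, -2.666, -0.0]
ft_force: [-0.5, 0.2, 0.2]
opening: 0.0871
finger_force: 0.0
```

```bash
python3 go.py .5610,.028,.102,-206
```

```text
at [0.5614 0.0252 0.1491] yaw 153.78 tilt z [-0.001 -0.    -1.   ] t 18.7 q [ 0.33  0.35 -0.26  0.   -0.96 -0.79] F [-0.5  0.2  0.2] 0.08709252477915252 0.0
.5610,.028,.102,-206 [-2.4  1.5 47.1] turn -0.2
```

>>> play_rows:
  targets:
    - [[-2.5, 1, 30], 0]
    - [[-2.5, 1, 47], 0]
    - [[-2.5, 1, 47], 0]
    - [[-2.5, 1, 47], 0]

```text
clock: 19.1
tool_pos: [0.5621, 0.0278, 0.1029]
tool_rot: [1.659, -2.667, 0.001]
ft_force: [0.7, 1.1, -0.3]
opening: 0.0873
finger_force: 0.0
```

>>> play_rows:
  targets:
    - [[0, 0, 0], 0]
    - [[0, 0, 0], 0]
    - [[0, 0, 0], 0]
    - [[0, 0, 0], 0]
    - [[0, 0, 0], 0]
    - [[0, 0, 0], 0]
    - [[0, 0, 0], 0]
    - [[0, 0, 0], 0]
  claw: 1

```text
clock: 19.9
tool_pos: [0.5619, 0.0292, 0.1025]
tool_rot: [1.661, -2.666, -0.0]
ft_force: [0.0, 0.1, 0.9]
opening: 0.032
finger_force: 25.0
```

```bash
python3 go.py .49,-.17,.24,-185 .485,-.25,.24,-160 .5005,-.3693,.24,-135
```

```text
at [0.5619 0.0292 0.1025] yaw 153.86 tilt z [-0. -0. -1.] t 19.9 q [ 0.34  0.41 -0.32  0.   -0.85 -0.8 ] F [0.  0.1 0.9] 0.03197776490313735 25.018686829134822
.49,-.17,.24,-185 [ 210.5  -23.2 -137.4] turn -21.1
.485,-.25,.24,-160 [ 284.5  -54.  -137.4] turn -46.1
.5005,-.3693,.24,-135 [ 384.8 -120.5 -137.4] turn -71.1
```

>>> play_rows:
  targets:
    - [[0, 0, -40], 0]
    - [[0, 0, -62], 0]
    - [[0, 0, -63], 0]
    - [[0, 0, -63], 0]
    - [[45, -5, -66], -7]
    - [[90, -10, -72], -14]
    - [[130, -14, -95], -21]
    - [[170, -19, -117], -28]
    - [[210, -23, -137], -36]
    - [[210, -23, -137], -44]

```text
clock: 20.9
tool_pos: [0.489, -0.1729, 0.241]
tool_rot: [-2.54, 1.848, -0.004]
ft_force: [0.4, 0.1, -0.9]
opening: 0.0322
finger_force: 25.0
```

>>> play_rows:
  targets:
    - [[0, 0, 0], 0]

```text
clock: 21.0
tool_pos: [0.4889, -0.1703, 0.2385]
tool_rot: [2.536, -1.853, -0.003]
ft_force: [-0.4, 0.2, -0.5]
opening: 0.0322
finger_force: 25.0
```

```bash
python3 go.py .47,-.26,.24,-150 .5005,-.3693,.24,-135
```

```text
at [ 0.4889 -0.1703  0.2385] yaw -162.31 tilt z [-0.002  0.001 -1.   ] t 21.0 q [-0.02  0.2  -0.24 -0.   -1.14  0.33] F [-0.4  0.2 -0.5] 0.032203602186834226 24.999557174742222
.47,-.26,.24,-150 [79.7 45.3 -1.5] turn -12.3
.5005,-.3693,.24,-135 [193.1  49.4  -1.7] turn -27.3
```

>>> play_rows:
  targets:
    - [[45, 20, -2], -7]
    - [[90, 40, -2], -14]
    - [[135, 47, -2], -21]
    - [[170, 49, -2], -27]
    - [[193, 49.5, -2], -27.3]
    - [[193, 49.5, -2], -27.3]
    - [[193, 49.5, -2], -27.3]
    - [[193, 49.5, -2], -27.3]

```text
clock: 21.8
tool_pos: [0.5019, -0.367, 0.2405]
tool_rot: [-2.904, 1.198, 0.004]
ft_force: [0.3, 0.2, 0.4]
opening: 0.0324
finger_force: 25.0
```

```bash
python3 go.py .5005,-.3693,.104,-135;  python3 - <<'E'
from h import *
for n in("scene","top"): c=eyes.capture(n); save(c,f"pics/{n}5.png")
E
```

```text
at [ 0.5019 -0.367   0.2405] yaw -134.85 tilt z [-0.002  0.001 -1.   ] t 21.8 q [-0.37  0.37  0.02 -0.   -1.22  1.16] F [0.3 0.2 0.4] 0.03239511249950691 25.000782385468483
.5005,-.3693,.104,-135 [  0.9   2.5 136.5] turn 0.2
```

View pics/scene5.png

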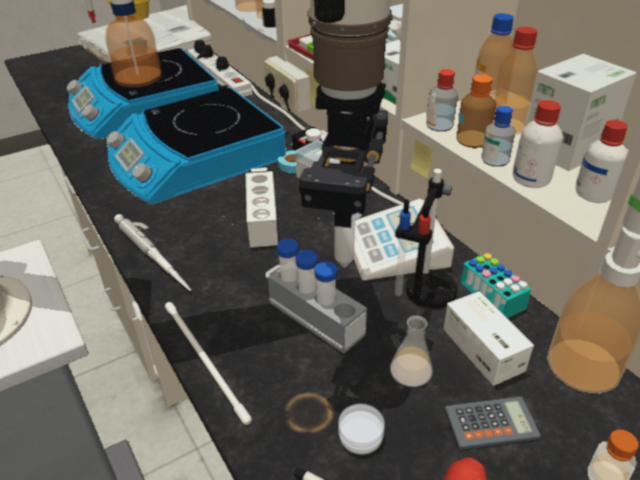

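Three tubes stand seated at (288,247), (307,262) and (326,275). The fourth hangs at (343,240) on its way to the empty far well at (350,310), and the stand is clear at (420,235).

```bash
python3 go.py .5005,-.3693,.104,-135
```

```text
at [ 0.5021 -0.3671  0.2415] yaw -134.81 tilt z [-0.  0. -1.] t 21.9 q [-0.37  0.37  0.02 -0.   -1.22  1.16] F [-0.1  0.6 -0.6] 0.03250888962911779 25.000745924189687
.5005,-.3693,.104,-135 [  0.5   2.6 137.5] turn 0.2
```

>>> play_rows:
  targets:
    - [[0.5, 2.5, 40], 0]
    - [[0.5, 2.5, 70], 0]
    - [[0.5, 2.5, 92], 0]
    - [[0.5, 2.5, 112], 0]
    - [[0.5, 2.5, 128], 0]
    - [[0.5, 2.5, 137], 0]
    - [[0.5, 2.5, 137], 0]
    - [[0.5, 2.5, 137], 0]

```text
clock: 22.7
tool_pos: [0.5012, -0.3704, 0.1055]
tool_rot: [2.904, -1.198, 0.002]
ft_force: [0.2, -0.2, 0.3]
opening: 0.032
finger_force: 25.0
```

```bash
python3 go.py .5005,-.3693,.104,-135
```

```text
at [ 0.5012 -0.3704  0.1055] yaw -134.82 tilt z [ 0.001 -0.001 -1.   ] t 22.7 q [-0.38  0.49 -0.16  0.   -0.92  1.17] F [ 0.2 -0.2  0.3] 0.031992949455441066 24.998780926689506
.5005,-.3693,.104,-135 [-1.3 -0.3  1.4] turn 0.2
```

>>> play_rows:
  targets:
    - [[0, 0, 1], 0]
    - [[0, 0, 1], 0]
    - [[0, 0, 1], 0]
    - [[0, 0, 1], 0]
    - [[0, 0, 1], 0]
    - [[0, 0, -30], 0]
    - [[0, 0, -70], 0]
    - [[0, 0, -120], 0]
    - [[0, 0, -120], 0]
    - [[0, 0, -120], 0]
  claw: -1

```text
clock: 23.7
tool_pos: [0.5012, -0.3706, 0.2263]
tool_rot: [-2.904, 1.199, -0.006]
ft_force: [0.1, -0.6, -0.7]
opening: 0.0864
finger_force: 0.0
```

```bash
python3 - <<'E'
from h import *
for n in("scene","top"):
    c=eyes.capture(n); save(c,f"pics/{n}6.png"); P=cloud(c); col=c["color"].astype(int); x,y,z=P[...,0],P[...,1],P[...,2]
    for cx,cy in((.4693,-.2535),(.4797,-.2921),(.4901,-.3307),(.5005,-.3693)):
        b=(col[...,2]>col[...,0]+60)&(c["depth"]>0)&(np.hypot(x-cx,y-cy)<.02)&(z>.1)&(z<.16)
        print(n,b.sum(),np.median(P[b],0).round(4) if b.any() else None, np.percentile(z[b],95).round(4) if b.any() else None)
    for nm,(x0,x1,y0,y1) in dict(flask=(.5,.6,-.53,-.43),beaker=(.65,.75,-.15,-.07)).items():
        m=(c["depth"]>0)&(x>x0)&(x<x1)&(y>y0)&(y<y1)&(z>.015); q=P[m]; print(nm,np.round(q.min(0),3),np.round(q.max(0),3))
E
```

```text
scene 314 [ 0.4688 -0.2579  0.1186] 0.1206
scene 333 [ 0.4798 -0.2976  0.1187] 0.1207
scene 354 [ 0.4895 -0.3368  0.1186] 0.1208
scene 373 [ 0.4983 -0.3767  0.1187] 0.1208
flask [ 0.515 -0.51   0.015] [ 0.57  -0.455  0.105]Traceback (most recent call last):
  File "<stdin>", line 8, in <module>
    return umr_minimum(a, axis, None, out, keepdims, initial, where)
ValueError: zero-size array to reduction operation minimum which has no identity
```

View pics/scene6.png

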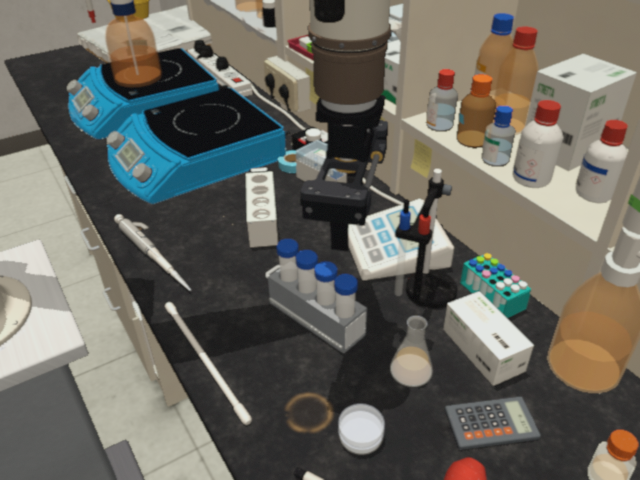

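All four tubes stand seated at (288,247) to (346,285), with cap tops at 0.120 m. The flask is untouched; the beaker is only hidden behind the gripper, and nothing passed near it. The gripper is clear, so I'm handing in.

```bash
python3 -c "
from station import sign_off
print(sign_off())"
```

```text
the job is handed in; nothing more can be done
None
```

All four tubes are in the grey sampler rack in reverse order (weakest next to the handle), upright with cap tops at 0.120 m; the flask is undisturbed, the beaker was hidden from the scene camera in the last check but nothing went near it, and the job was handed in at about 24 s.

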